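# Clear the build plate: bin the failed print, tray the good ones

## Robot

A 6-joint arm with a two-finger parallel gripper is mounted at the origin on the work surface. World frame = base frame: x ahead of the robot, y to its left, z up, the work surface at z = 0. Lengths are in m, angles in rad, forces in N, time in s.
With the tool pointing down it reaches from about 0.325 to 0.875 m from the base axis. Payload 4.4 kg.
Tool frame: the origin (TCP) lies on the centre line of the jaws, within the pads' length; the fingertips stand 8 mm ahead of it and the grasp point (between the pads) lies 11 mm behind it; z points along the fingers, x is the direction in which the jaws open and shut, and the axes are right-handed (so a half turn about z gives the same grasp; the last joint's range is limited). The gripper opens to 85 mm and grips with 20 to 120 N. Pads are 22 mm wide; open, the fingers measure 114 mm over their backs; the gripper's body (76 mm by 85 mm) begins 54 mm behind the grasp point. The pads swing forward as they close: fully open they stand 13 mm farther back than shut.
Start: joints at [1.167, 0.207, 1.542, -0, 1.393, -0.15], TCP at [0.144, 0.557, 0.239] pointing down, gripper open.
Joint ranges: [-2.73, 2.73], [-0.86, 2.22], [0.23, 2.46], [-1.11, 4.25], [0.08, 2.63], [-2.82, 2.82]. Speed limits (rad/s): [2.79, 2.79, 3.14, 3.14, 3.14, 3.14].

## Interface

Orientations are given as a unit quaternion [w, x, y, z].
In Python, from plant import manip gives the robot as it stands.
- The arm moves only by the shell command python3 -m creep 'ROWS'. ROWS is JSON, one flat list of numbers, 5 for each row, row after row: the gripper's target within -1 to 1 (shut at 1, half-way at 0, fully open at -1), then the shift along the world's x, y, z in mm, then the turn about the world's z in degrees. In form: [fingers, dx, dy, dz, twist, fingers, dx, dy, dz, twist, ...]. A call has 1 to 20 rows; each row shifts and turns the commanded pose from where the row before left it; what a row does not reach is not made up. A row lasts 1/12 s, in which the tool goes at most 41.7 mm and 7.16 degrees, less where a joint would pass 70% of its speed; a pose out of reach is approached as far as the arm can. A call with a gripper value outside its range is refused whole. The fingers move at their own pace and stop on an object; the grip force is fixed at half the most. Time passes only in rows, so rows that do not move let the fingers close. It gives the time, the measured TCP pose, the force and the opening at its end, in the units of the state.
- manip.sense(): the state, without advancing time (a new reading comes with each control period).
- manip.grab_frame(name): name is "scene" or "top" or "wrist"; returns (picture, depth): 384x512x3 uint8, blue, green, red; 384x512 float32, m along the optical axis (not along the pixel's ray), 0 where there is no reading.
- manip.camera_model(name): a dict with "vfov" (degrees; the focal length in pixels is half the picture's height over the tangent of half this angle, whatever the lens; pixels are square), "cx", "cy" (the principal point, pixels), "R" (3x3) and "t" (3): a world point X has camera coordinates R X + t. Camera axes: x right, y down, z forward; pixel columns grow to the right and rows downward; lengths in m; the calibration is good to about 2 mm. A picture is of the moment at which its call begins: read the wrist's pose just before it. camera_model takes no time and is no camera call; for the wrist camera it gives the pose at the moment of the call.
- manip.finish_job(): hands the job in, once; it reports no verdict.
The state is a dict: "t": time; "joints": joint angles; "qvel": joint speeds; "joint_efforts": joint torques, N m; "tcp_pos": TCP position; "ee_rot": TCP orientation; "force": force on the tool from outside, world axes, zero at the start; "wrist_torque": the same for the moment, N m; "grip_width": finger opening in m.
Only numpy, scipy, OpenCV 4.12 (cv2) and the standard library are available. Lean on these libraries where they do the work, as an engineer would, in place of code of your own. Each camera call takes 0.05 s, during which the arm holds its last target. There are 200 camera calls.

## Task

Clear the prints off the bronze build plate. First put the failed black lump into the red scrap box, before moving any orange print; then stand each orange print upright, flat on the floor of the blue tray of its own outline: the round knob in the round tray, the square cap in the square tray, the oblong pull in the oblong tray. Leave the white vase where it stands.

Things in the scene. Friction and masses are not known exactly. Their poses are not given: they have to be found in the camera images.
- lump: Failed 3D print: an upright, lumpy glossy black barrel, 45 mm across (ten-sided, up to 2 mm rougher in places) and 52 mm tall, its straight middle from 10 to 42 mm above its foot; may be gripped across any diameter; 32 to 63 g. It stands upright on the bronze build plate, whose top is 5 mm above the bench. Origin: centre of its underside, z up.
- knob: Good print, orange round control knob: cylinder 44 mm in diameter, 36 mm tall, with a fluted side; 32 to 63 g. It stands upright on the bronze build plate, whose top is 5 mm above the bench. Origin: centre of its underside, z up.
- cap: Good print, orange square post cap: 38 x 38 mm, 40 mm tall, solid; 32 to 63 g. It stands upright on the bronze build plate, whose top is 5 mm above the bench. Origin: centre of its underside, x and y square to its sides, z up; turned any way.
- pull: Good print, orange oblong drawer pull: a solid bar 80 mm long along its y, 24 mm wide along its x, 36 mm tall; 35 to 70 g. It stands upright on the bronze build plate, whose top is 5 mm above the bench. Origin: centre of its underside, z up; turned any way.
- vase: Bystander: small white printed vase, at most 42 mm across, 46 mm tall, standing among the other prints on the build plate. The five prints stand in an X pattern on the 250 mm square plate, centres at least 95 mm apart. Origin: centre of its underside.
- scrap_box: Red open scrap box fixed to the bench, 130 x 130 mm outside, 45 mm tall, walls and floor 5 mm thick. Origin: centre of its underside (bench level), x and y along its sides.
- round_tray: Shallow blue round tray fixed to the bench, 76 mm outside diameter: floor 4 mm thick, rim rising to 9 mm above the bench, clear inside diameter 68 mm. Origin: centre of its underside (bench level).
- square_tray: Shallow blue square tray fixed to the bench, 70 x 70 mm outside: clear inside 62 x 62 mm, floor 4 mm thick, rim top 9 mm above the bench. Origin: centre of its underside (bench level), x and y along its sides; turned up to 16 degrees.
- long_tray: Shallow blue oblong tray fixed to the bench, 112 mm along its y by 56 mm along its x outside: clear inside 104 x 48 mm, floor 4 mm thick, rim top 9 mm above the bench. Origin: centre of its underside (bench level); turned up to 16 degrees.
- plate: Bronze-coloured textured build plate fixed to the bench, 250 x 250 mm, 5 mm thick, with a small tab on the robot's side. Origin: centre of its underside (bench level), x and y along its sides. The prints stand on it. Well beyond its far edge lie a scraper (18 mm thick) and a glue bottle (100 mm tall), and a filament spool lies far to the left, all outside the work area.

How it is judged:
By the outcome, as a careful person would: the job done as asked, in the order asked, and still so for the second after the job is handed in, with the robot touching nothing.
It also fails if it takes over 99 s, if anything falls off the work surface, if the arm or the gripper's body presses on something with over 40 N, if the wrist force passes 120 N, or if a joint passes its speed limit or range.

## Working session

There is one attempt and no reset: what is moved stays moved. The work goes in short steps, Python scripts to look and compute and a shell command to move; the robot and the scene stay as the last step left them, time stands still between calls to the robot, and variables do not carry over. Pictures are saved under pics/ and viewed, about 12 in all and at most 16, crops included, and the job is handed in when it is done.

```bash
mkdir -p pics
cat > h.py <<'E'
import numpy as np, cv2
from plant import manip
def cam(n):
    m=manip.camera_model(n); f=192/np.tan(np.radians(m['vfov'])/2)
    return f,m['cx'],m['cy'],np.array(m['R']),np.array(m['t'])
def ray(c,u,v,z):
    f,cx,cy,R,t=c; d=R.T@np.array([(u-cx)/f,(v-cy)/f,1]); o=-R.T@t
    return o+d*(z-o[2])/d[2]
E
python3 - <<'E'
from h import *
print(manip.sense())
for n in('top','scene'):
    print({k:(np.round(v,3).tolist()) for k,v in manip.camera_model(n).items()} )
    p,d=manip.grab_frame(n); cv2.imwrite(f'pics/{n}0.png',p); np.savez(f'{n}0.npz',p=p,d=d)
E
```

```text
{'t': 0.0, 'joints': array([ 1.16646678e+00,  2.07436853e-01,  1.54300966e+00, -2.27650872e-05,
        1.39351456e+00, -1.50520025e-01]), 'qvel': array([ 0.00031531, -0.00051294, -0.00192006,  0.00061961,  0.0006501 ,
        0.00073635]), 'joint_efforts': array([ 1.98243819e-03, -3.83025384e+01, -2.91599858e+01, -3.57433601e-05,
        1.01922249e-02, -9.56727689e-06]), 'tcp_pos': array([0.14410103, 0.55585505, 0.23808977]), 'ee_rot': array([ 5.85796344e-04,  7.90913263e-01,  6.11927126e-01, -1.02923427e-03]), 'force': array([-0.70610504,  0.52975042, -0.7378384 ]), 'wrist_torque': array([-0.03279729, -0.03371831, -0.01067867]), 'grip_width': 0.0855266946205434}
{'vfov': 56.974, 'cx': 251.734, 'cy': 191.678, 'R': [[0.153, -0.988, 0.007], [-0.959, -0.15, -0.238], [0.237, 0.029, -0.971]], 't': [-0.071, 0.563, 0.73]}
{'vfov': 48.671, 'cx': 260.868, 'cy': 188.477, 'R': [[-0.687, 0.727, -0.012], [0.586, 0.543, -0.602], [-0.43, -0.421, -0.799]], 't': [0.383, -0.315, 1.086]}
```

View pics/top0.png

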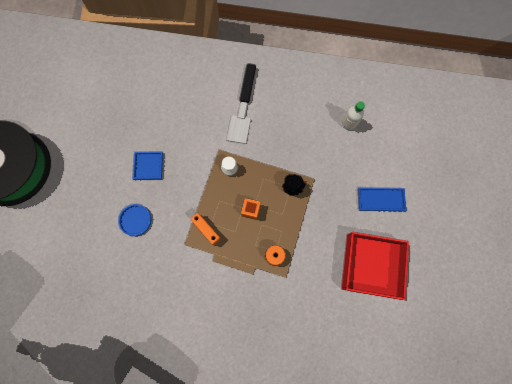

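View pics/scene0.png

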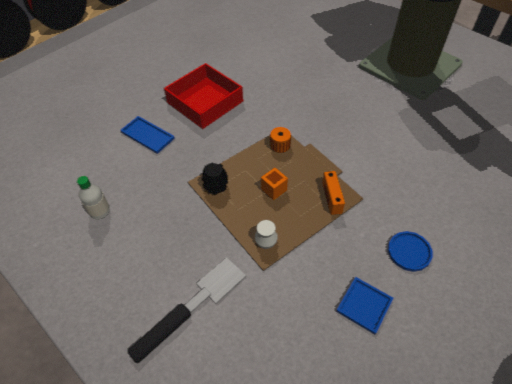

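The top view shows the lump at (293,184), knob (276,256), cap (251,208), pull (206,229) and vase (230,166). The round tray is at (136,220), square tray (148,166), long tray (382,200) and scrap box (376,266). The scene view agrees with this layout.

```bash
cat > meas.py <<'E'
from h import *
def world(n,p,d):
    f,cx,cy,R,t=cam(n); v,u=np.mgrid[:384,:512]
    P=np.stack([(u-cx)/f*d,(v-cy)/f*d,d],-1); return (P-t)@R
def masks(p):
    h=cv2.cvtColor(p,cv2.COLOR_BGR2HSV); H,S,V=h[...,0],h[...,1],h[...,2]
    return {'orange':(H>3)&(H<16)&(S>190)&(V>110),'blue':(H>100)&(H<130)&(S>150)&(V>50),'red':((H<4)|(H>175))&(S>150)&(V>60),'black':(V<45),'white':(S<50)&(V>150)}
if __name__=='__main__':
  for n in('top','scene'):
    z=np.load(n+'0.npz');p,d=z['p'],z['d'];W=world(n,p,d);print(n)
    for k,m in masks(p).items():
        m=m&(d>0)&(W[...,0]>.25)&(W[...,0]<.8)&(abs(W[...,1])<.5)
        m=cv2.morphologyEx(m.astype('u1'),cv2.MORPH_CLOSE,np.ones((5,5)))
        N,L,st,_=cv2.connectedComponentsWithStats(m)
        for i in range(1,N):
            if st[i,4]<80: continue
            q=W[(L==i)&(d>0)]; zt=np.percentile(q[:,2],95)
            if k in('orange','black','white'): q=q[q[:,2]>zt-.006]
            elif k=='red': q=q[q[:,2]>.03]
            r=cv2.minAreaRect((q[:,:2]*1000).astype('f4'))
            print(k,st[i,:2],st[i,4],'ztop %.0f'%(zt*1000),'c',np.round(r[0],1),'size',np.round(r[1],1),'ang',round(r[2],1))
E
python3 meas.py
```

```text
top
orange [241 199] 269 ztop 47 c [535.5  14.2] size [37.1 36.7] ang 84.7
orange [192 213] 347 ztop 43 c [473.  109.7] size [77.5 23. ] ang 50.5
orange [266 246] 298 ztop 43 c [437.6 -56.8] size [40.  40.5] ang 8.3
blue [133 152] 785 ztop 10 c [608.8 283.5] size [69.9 69.6] ang 9.1
blue [358 188] 1048 ztop 10 c [ 612.2 -296.1] size [ 55.4 112.3] ang 7.7
blue [119 205] 795 ztop 9 c [470.  283.8] size [72.7 75.1] ang 9.5
red [342 232] 3707 ztop 45 c [ 450.8 -284.4] size [131.2 129.3] ang 89.3
black [283 175] 357 ztop 59 c [605.3 -76.1] size [38.2 39.7] ang 8.5
white [31 86] 75279 ztop 2 c [5.257e+02 2.000e-01] size [ 551.5 1004.7] ang 0.0
white [346 109] 103 ztop 78 c [ 793.1 -196.1] size [22.2  6.5] ang 65.5
scene
orange [270 127] 246 ztop 43 c [438.5 -56.7] size [41.  40.9] ang 71.6
orange [261 168] 447 ztop 47 c [535.5  13.9] size [37.3 37.6] ang 86.1
orange [324 171] 493 ztop 42 c [472.7 109.8] size [81.3 23.7] ang 50.6
blue [121 117] 957 ztop 10 c [ 612.7 -296.3] size [ 56.9 112.8] ang 7.7
blue [388 232] 1313 ztop 9 c [470.7 283.3] size [75.5 74.5] ang 31.3
blue [337 278] 1745 ztop 10 c [608.2 282.8] size [70.7 68.8] ang 10.1
red [164  63] 3074 ztop 45 c [ 451.  -285.4] size [133.9 131.4] ang 89.5
black [202 163] 631 ztop 58 c [609.1 -76.8] size [38.1 38.5] ang 43.2
white [257 220] 229 ztop 53 c [630.7  80.7] size [31.5 29.5] ang 82.5
white [191 258] 1153 ztop 9 c [752.1  75.3] size [49.4 96.1] ang 88.6
```

Both cameras agree to within 4 mm on every object, so I'll go for the lump now.

```bash
python3 -m creep '[-1,24,-33,-3,0,-1,24,-33,-3,0,-1,24,-33,-3,0,-1,24,-33,-3,0,-1,24,-33,-3,0,-1,24,-33,-3,0,-1,24,-33,-3,0,-1,24,-33,-3,0,-1,24,-33,-3,0,-1,24,-33,-3,0,-1,24,-33,-3,0,-1,24,-33,-3,0,-1,24,-33,-3,0,-1,24,-33,-3,0,-1,24,-33,-3,0,-1,24,-33,-3,0,-1,24,-33,-3,0,-1,24,-33,-3,0,-1,24,-33,-3,0,-1,0,0,0,0]'
```

```text
t: 1.77
tcp_pos: [0.6033, -0.0769, 0.1807]
ee_rot: [0.002, 0.793, 0.61, -0.0]
force: [0.2, 1.3, 0.2]
grip_width: 0.0854
```

```bash
python3 -m creep '[-1,0,0,0,0,-1,0,0,0,0,-1,0,0,0,0]'
python3 - <<'E'
from h import *
p,d=manip.grab_frame('wrist'); cv2.imwrite('pics/w1.png',p); print(manip.sense()['tcp_pos'])
E
```

```text
t: 2.02
tcp_pos: [0.5995, -0.0693, 0.1819]
ee_rot: [-0.001, 0.791, 0.612, -0.0]
force: [0.5, -1.0, 0.5]
grip_width: 0.0854
[ 0.59959619 -0.0690711   0.18222913]
```

View pics/w1.png

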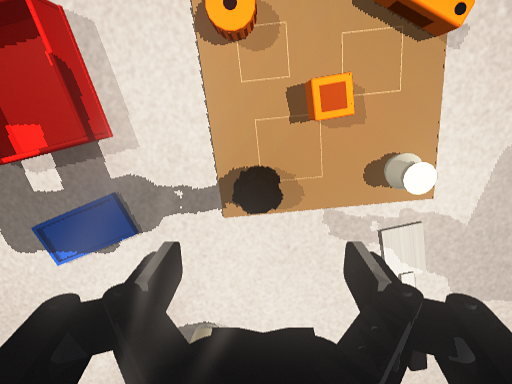

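The wrist view shows the lump at (258,188), midway between the fingertips at about (172,245) and (352,245). The overshoot has settled, so I can descend.

```bash
python3 -m creep '[-1,8,-7,-30,0,-1,0,0,-30,0,-1,0,0,-30,0,-1,0,0,-30,0,-1,0,0,-25,0,-1,0,0,-14,0,-1,0,0,0,0,-1,0,0,0,0]'; python3 -m creep '[1,0,0,0,0,1,0,0,0,0,1,0,0,0,0,1,0,0,0,0,1,0,0,0,0,1,0,0,0,0,1,0,0,0,0,1,0,0,0,0]'
```

```text
t: 2.73
tcp_pos: [0.6081, -0.0766, 0.0234]
ee_rot: [-0.0, 0.791, 0.612, -0.0]
force: [0.5, -1.3, 1.0]
grip_width: 0.0852
t: 3.4
tcp_pos: [0.6103, -0.078, 0.0257]
ee_rot: [0.002, 0.791, 0.612, 0.001]
force: [0.9, -0.1, 6.3]
grip_width: 0.0434
```

```bash
python3 -m creep '[1,0,0,15,0,1,0,0,30,0,1,0,0,35,0,1,0,0,30,0,1,-15,-20,0,0,1,-20,-26,0,0,1,-20,-26,0,0,1,-20,-26,0,0,1,-20,-26,0,0,1,-20,-26,0,0,1,-20,-26,0,0,1,-15,-22,0,0,1,-7,-10,0,0,1,0,0,0,0,1,0,0,0,0,1,0,0,0,0]'
```

```text
t: 4.73
tcp_pos: [0.452, -0.2844, 0.1333]
ee_rot: [-0.0, 0.791, 0.612, 0.0]
force: [0.4, 0.5, -0.7]
grip_width: 0.043
```

```bash
python3 -m creep '[1,0,0,-25,0,1,0,0,-30,0,1,0,0,-25,0,1,0,0,-15,0,1,0,0,-10,0,1,0,0,0,0,1,0,0,0,0,0.2,0,0,0,0,-0.35,0,0,0,0,-0.35,0,0,0,0,-0.35,0,0,0,0,-0.35,0,0,0,0,-0.35,0,0,0,0]'; python3 -m creep '[-0.35,0,0,20,0,-0.35,0,0,30,0,-0.35,0,0,35,0,-0.35,0,0,30,0,-1,0,0,0,0,-1,0,0,0,0]'
python3 - <<'E'
from h import *
p,d=manip.grab_frame('top'); cv2.imwrite('pics/t1.png',cv2.resize(p[120:320,100:440],None,fx=2,fy=2))
E
```

```text
t: 5.82
tcp_pos: [0.4515, -0.2856, 0.0286]
ee_rot: [0.0, 0.791, 0.612, 0.0]
force: [0.3, -0.5, -0.2]
grip_width: 0.0577
t: 6.32
tcp_pos: [0.4528, -0.2868, 0.146]
ee_rot: [0.003, 0.791, 0.612, 0.001]
force: [-0.5, 0.1, -0.9]
grip_width: 0.0792
```

View pics/t1.png

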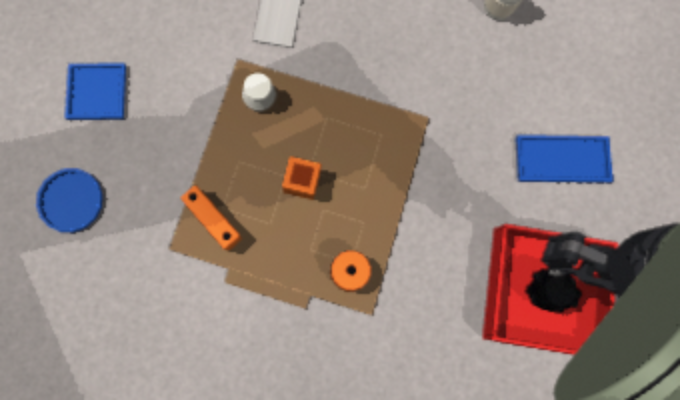

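The crop shows the lump inside the red box at (553,290), and everything else is unmoved. Next is the knob.

```bash
python3 -m creep '[-1,-2,24,0,0,-1,-2,38,0,0,-1,-2,38,0,0,-1,-2,38,0,0,-1,-2,38,0,0,-1,-2,35,0,0,-1,-2,18,0,0,-1,0,0,-20,0,-1,0,0,-20,0,-1,0,0,0,0,-1,0,0,0,0]'
```

```text
t: 7.28
tcp_pos: [0.4349, -0.0555, 0.101]
ee_rot: [-0.003, 0.791, 0.612, -0.002]
force: [0.2, 0.4, 1.3]
grip_width: 0.0849
```

```bash
python3 -m creep '[-1,2,-1,-25,0,-1,0,0,-25,0,-1,0,0,-20,0,-1,0,0,-12,0,-1,0,0,0,0,-1,0,0,0,0]'; python3 -m creep '[1,0,0,0,0,1,0,0,0,0,1,0,0,0,0,1,0,0,0,0,1,0,0,0,0,1,0,0,0,0,1,0,0,0,0,1,0,0,0,0]'
```

```text
t: 7.78
tcp_pos: [0.4393, -0.0577, 0.0213]
ee_rot: [-0.0, 0.791, 0.612, -0.0]
force: [0.3, 0.2, -0.6]
grip_width: 0.0857
t: 8.45
tcp_pos: [0.4407, -0.0578, 0.0227]
ee_rot: [0.001, 0.791, 0.612, 0.001]
force: [0.0, -0.2, 5.2]
grip_width: 0.0424
```

```bash
python3 -m creep '[1,0,0,15,0,1,0,0,30,0,1,0,0,35,0,1,0,0,20,0,1,3,20,0,0,1,3,35,0,0,1,3,38,0,0,1,3,38,0,0,1,3,38,0,0,1,3,38,0,0,1,3,38,0,0,1,3,38,0,0,1,3,35,0,0,1,3,23,0,0,1,0,0,0,0,1,0,0,0,0,1,0,0,0,0]'
python3 - <<'E'
from h import *
s=manip.sense();p,d=manip.grab_frame('wrist'); cv2.imwrite('pics/w2.png',p); print(s['tcp_pos'],s['force'])
E
```

```text
t: 9.87
tcp_pos: [0.469, 0.2831, 0.1212]
ee_rot: [0.0, 0.791, 0.612, -0.0]
force: [0.5, 0.0, -0.1]
grip_width: 0.0427
[0.46899857 0.28305432 0.12120585] [ 0.45455807  0.03880494 -0.05114631]
```

View pics/w2.png

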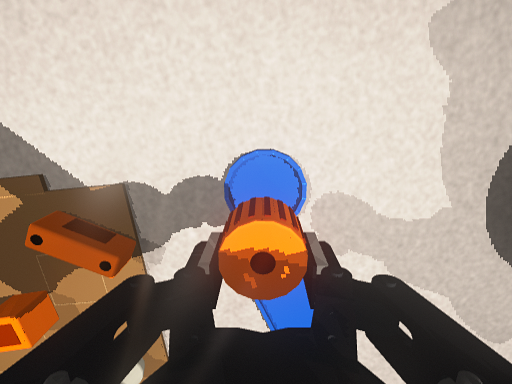

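The knob is held upright and lines up with the round tray, knob at (264,262) and tray at (265,187). Lowering and releasing.

```bash
python3 -m creep '[1,1,1,-25,0,1,0,0,-30,0,1,0,0,-25,0,1,0,0,-12,0,1,0,0,-5,0,1,0,0,-2,0,1,0,0,0,0,1,0,0,0,0]';python3 -m creep '[0.3,0,0,0,0,0,0,0,0,0,-0.3,0,0,0,0,-0.3,0,0,0,0,-0.3,0,0,0,0,-0.3,0,0,0,0,-0.3,0,0,0,0]'; python3 -m creep '[-0.3,0,0,15,0,-0.3,0,0,30,0,-0.3,0,0,30,0,-0.3,0,0,25,0,-1,0,0,0,0]'
```

```text
t: 10.58
tcp_pos: [0.4718, 0.2848, 0.0237]
ee_rot: [0.0, 0.791, 0.612, 0.001]
force: [-0.2, 0.5, -0.5]
grip_width: 0.0426
t: 11.17
tcp_pos: [0.4704, 0.2846, 0.0223]
ee_rot: [0.0, 0.791, 0.612, 0.0]
force: [0.1, 0.1, -0.1]
grip_width: 0.0559
t: 11.58
tcp_pos: [0.4746, 0.2864, 0.1285]
ee_rot: [0.002, 0.791, 0.612, 0.006]
force: [0.4, 0.6, 1.0]
grip_width: 0.0663
```

```bash
python3 -m creep '[-1,5,-20,0,2,-1,8,-35,0,4,-1,8,-35,0,4,-1,8,-35,0,0,-1,8,-35,0,0,-1,8,-35,0,0,-1,8,-35,0,0,-1,8,-30,0,0,-1,4,-11,0,0,-1,0,0,-20,0,-1,0,0,0,0,-1,0,0,0,0,-1,0,0,0,0]'
python3 - <<'E'
from h import *
s=manip.sense();p,d=manip.grab_frame('wrist'); cv2.imwrite('pics/w3.png',p); print(s['tcp_pos'],s['ee_rot'])
E
```

```text
t: 12.67
tcp_pos: [0.5348, 0.0145, 0.102]
ee_rot: [-0.001, 0.734, 0.679, -0.0]
force: [-0.0, -0.8, -0.1]
grip_width: 0.0855
[0.53483754 0.01448251 0.10203993] [-5.77878655e-04  7.34199789e-01  6.78933155e-01 -3.27694219e-04]
```

View pics/w3.png

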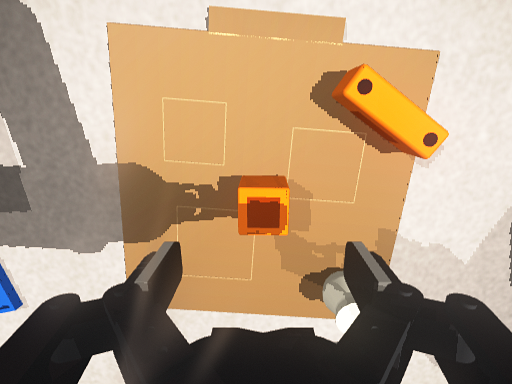

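The cap at (264,213) is square to the jaws and centred between them.

```bash
python3 -m creep '[-1,0,0,-25,0,-1,0,0,-25,0,-1,0,0,-20,0,-1,0,0,-11,0,-1,0,0,0,0,-1,0,0,0,0]'; python3 -m creep '[1,0,0,0,0,1,0,0,0,0,1,0,0,0,0,1,0,0,0,0,1,0,0,0,0,1,0,0,0,0,1,0,0,0,0,1,0,0,0,0]'
```

```text
t: 13.22
tcp_pos: [0.5355, 0.0141, 0.0215]
ee_rot: [-0.0, 0.734, 0.679, -0.0]
force: [0.3, -0.0, 0.3]
grip_width: 0.0854
t: 13.88
tcp_pos: [0.5367, 0.0134, 0.0226]
ee_rot: [0.001, 0.735, 0.679, 0.001]
force: [0.2, 0.4, 5.9]
grip_width: 0.0371
```

```bash
python3 -m creep '[1,0,0,15,0,1,0,0,30,0,1,0,0,35,0,1,0,0,20,0,1,5,18,0,3,1,9,33,0,5,1,9,33,0,4,1,9,33,0,2,1,9,33,0,0,1,9,33,0,0,1,9,33,0,0,1,9,32,0,0,1,5,21,0,0,1,0,0,0,0,1,0,0,0,0,1,0,0,0,0]'
python3 - <<'E'
from h import *
s=manip.sense();p,d=manip.grab_frame('wrist'); cv2.imwrite('pics/w4.png',p); print(s['tcp_pos'],s['ee_rot'])
E
```

```text
t: 15.22
tcp_pos: [0.6076, 0.2819, 0.1204]
ee_rot: [-0.0, 0.646, 0.763, -0.001]
force: [-1.1, 0.3, -0.6]
grip_width: 0.0373
[0.60760276 0.28185058 0.12038409] [-3.34012247e-04  6.46368986e-01  7.63024161e-01 -1.07344857e-03]
```

View pics/w4.png

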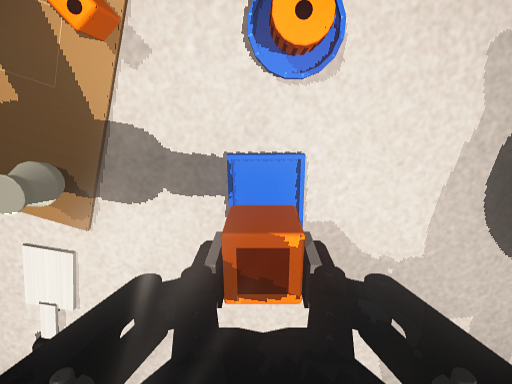

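The cap is upright and square with its tray, cap at (263,270) and tray centred on column 265. The knob already stands in the round tray at (303,15).

```bash
python3 -m creep '[1,1,1,-25,0,1,0,0,-30,0,1,0,0,-25,0,1,0,0,-12,0,1,0,0,-5,0,1,0,0,-1,0,1,0,0,0,0,1,0,0,0,0]';python3 -m creep '[0.3,0,0,0,0,0,0,0,0,0,-0.2,0,0,0,0,-0.2,0,0,0,0,-0.2,0,0,0,0,-0.2,0,0,0,0,-0.2,0,0,0,0]'; python3 -m creep '[-0.3,0,0,15,0,-0.3,0,0,30,0,-0.3,0,0,30,0,-0.3,0,0,25,0,-1,0,0,0,0,-1,0,0,0,0,-1,0,0,0,0]'
```

```text
t: 15.93
tcp_pos: [0.6108, 0.2836, 0.0249]
ee_rot: [0.001, 0.647, 0.763, 0.001]
force: [-0.3, 0.0, -1.4]
grip_width: 0.0372
t: 16.52
tcp_pos: [0.6093, 0.2836, 0.0233]
ee_rot: [-0.0, 0.646, 0.763, -0.0]
force: [0.1, -0.7, -0.1]
grip_width: 0.0513
t: 17.1
tcp_pos: [0.6091, 0.2835, 0.1236]
ee_rot: [-0.0, 0.646, 0.763, -0.0]
force: [0.3, 0.2, -0.4]
grip_width: 0.0852
```

```bash
python3 -m creep '[-1,-7,-9,0,-7,-1,-7,-9,0,-7,-1,-7,-9,0,-7,-1,-7,-9,0,-7,-1,-7,-9,0,-7,-1,-7,-9,0,-7,-1,-7,-9,0,-7,-1,-7,-9,0,-7,-1,-7,-9,0,-7,-1,-7,-9,0,-7,-1,-7,-9,0,-7,-1,-7,-9,0,-7,-1,-7,-9,0,-7,-1,-7,-9,0,-7,-1,-7,-9,0,-7,-1,-7,-9,0,-7,-1,-7,-9,0,-7,-1,-7,-9,0,-7,-1,-7,-9,0,-7,-1,-3,-3,0,-6]'; python3 -m creep '[-1,0,0,-20,0,-1,0,0,0,0,-1,0,0,0,0,-1,0,0,0,0]'
python3 - <<'E'
from h import *
s=manip.sense();p,d=manip.grab_frame('wrist'); cv2.imwrite('pics/w5.png',p); q=s['ee_rot'];print(s['tcp_pos'],q,np.degrees(2*np.arctan2(q[2],q[1])))
E
```

```text
t: 18.77
tcp_pos: [0.4706, 0.1086, 0.1212]
ee_rot: [0.001, 0.94, -0.341, -0.002]
force: [0.5, 0.2, -0.0]
grip_width: 0.0853
t: 19.1
tcp_pos: [0.4727, 0.1096, 0.1027]
ee_rot: [0.0, 0.941, -0.338, -0.001]
force: [0.5, 0.6, -0.6]
grip_width: 0.0855
[0.47266479 0.10962631 0.10265629] [ 3.97500980e-04  9.41121131e-01 -3.38067809e-01 -1.00751309e-03] -39.518420522345764
```

View pics/w5.png

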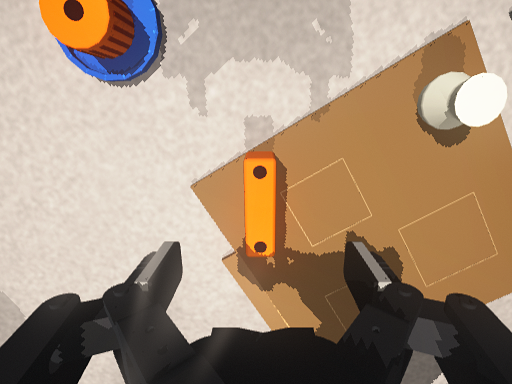

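The pull at (260,205) lies parallel to the pads and between them.

```bash
python3 -m creep '[-1,0,0,-25,0,-1,0,0,-25,0,-1,0,0,-20,0,-1,0,0,-10,0,-1,0,0,0,0,-1,0,0,0,0]'; python3 -m creep '[1,0,0,0,0,1,0,0,0,0,1,0,0,0,0,1,0,0,0,0,1,0,0,0,0,1,0,0,0,0,1,0,0,0,0,1,0,0,0,0,1,0,0,0,0]'
```

```text
t: 19.65
tcp_pos: [0.4736, 0.1097, 0.0235]
ee_rot: [0.0, 0.941, -0.338, -0.0]
force: [-1.1, -0.2, -0.8]
grip_width: 0.0855
t: 20.4
tcp_pos: [0.4742, 0.1096, 0.0241]
ee_rot: [-0.0, 0.941, -0.338, 0.001]
force: [-0.4, -0.8, 6.1]
grip_width: 0.0231
```

```bash
python3 -m creep '[1,0,0,15,0,1,0,0,30,0,1,0,0,35,0,1,0,0,20,0,1,6,-18,0,2,1,12,-35,0,4,1,12,-35,0,5,1,12,-35,0,5,1,12,-35,0,5,1,12,-35,0,5,1,12,-35,0,5,1,12,-35,0,5,1,12,-35,0,5,1,12,-35,0,4,1,12,-35,0,2,1,12,-28,0,0,1,10,-10,0,0,1,0,0,0,0,1,0,0,0,0,1,0,0,0,0]'
python3 - <<'E'
from h import *
s=manip.sense();p,d=manip.grab_frame('wrist'); cv2.imwrite('pics/w6.png',p); q=s['ee_rot'];print(s['tcp_pos'],q,np.degrees(2*np.arctan2(q[2],q[1])))
E
```

```text
t: 22.07
tcp_pos: [0.6204, -0.2951, 0.1221]
ee_rot: [-0.001, 0.998, 0.065, -0.001]
force: [0.3, -0.1, -0.9]
grip_width: 0.0227
[ 0.6203766  -0.29512363  0.12208487] [-0.00101359  0.99786697  0.06526265 -0.00112712] 7.483876858492253
```

View pics/w6.png

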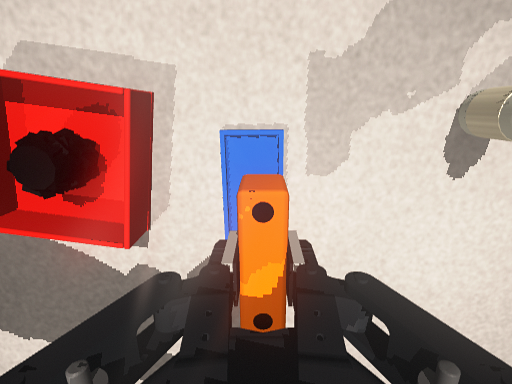

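The pull is level, at (263,250), while the tray is centred on column 253. I need to shift -8 mm in x, which matches the pose error, and then lower.

```bash
python3 -m creep '[1,-4,-1,0,0,1,-4,0,-25,0,1,0,0,-30,0,1,0,0,-25,0,1,0,0,-12,0,1,0,0,-5,0,1,0,0,-2,0,1,0,0,0,0,1,0,0,0,0]';python3 -m creep '[0.6,0,0,0,0,0.4,0,0,0,0,0.1,0,0,0,0,0.1,0,0,0,0,0.1,0,0,0,0,0.1,0,0,0,0,0.1,0,0,0,0]'; python3 -m creep '[0.1,0,0,15,0,0.1,0,0,30,0,-0.3,0,0,30,0,-0.3,0,0,35,0,-1,0,0,30,0,-1,-40,0,0,0,-1,-40,0,0,0,-1,-40,0,0,0,-1,0,0,0,0]'
python3 - <<'E'
from h import *
for n in('top','scene'):
    p,d=manip.grab_frame(n); np.savez(f'{n}0.npz',p=p,d=d)
    cv2.imwrite(f'pics/{n}9.png',cv2.resize(p[60:320,100:440] if n=='top' else p[40:350,100:460],None,fx=2,fy=1.9))
E
python3 meas.py
```

```text
t: 22.87
tcp_pos: [0.6148, -0.2982, 0.0263]
ee_rot: [0.001, 0.998, 0.065, 0.002]
force: [0.2, -1.1, -0.5]
grip_width: 0.0229
t: 23.45
tcp_pos: [0.6133, -0.2974, 0.0243]
ee_rot: [-0.0, 0.998, 0.065, -0.0]
force: [-0.3, -0.4, -0.0]
grip_width: 0.0387
t: 24.2
tcp_pos: [0.4851, -0.2945, 0.1623]
ee_rot: [-0.003, 0.998, 0.064, -0.005]
force: [-0.7, -0.1, -2.7]
grip_width: 0.0854
top
orange [136 154] 243 ztop 46 c [608.4 281.7] size [33.6 37. ] ang 9.2
orange [368 190] 359 ztop 42 c [ 616.4 -298.3] size [22.4 78.2] ang 8.4
orange [121 210] 263 ztop 42 c [468.3 283.6] size [40.  39.6] ang 6.7
blue [133 152] 368 ztop 10 c [608.8 283.1] size [69.8 68.7] ang 9.9
blue [358 188] 549 ztop 11 c [ 612.3 -295.9] size [ 55.2 113.1] ang 7.8
blue [119 205] 388 ztop 11 c [470.1 283.6] size [72.6 74.5] ang 8.4
red [342 232] 3034 ztop 45 c [ 450.7 -246.3] size [131.3 207.6] ang 0.2
black [465 158] 510 ztop 497 c [ 524.5 -249.4] size [ 1.4 36.1] ang 48.9
black [402 193] 220 ztop 556 c [ 416.5 -172.9] size [ 1.6 50.4] ang 49.4
black [402 199] 800 ztop 344 c [ 504.8 -264. ] size [ 2.7 25.2] ang 63.5
black [36
[... 514 characters left out ...]
[404 231] 415 ztop 41 c [467.9 284. ] size [41.9 40.7] ang 17.5
orange [353 281] 515 ztop 46 c [608.7 281.8] size [37.7 36.5] ang 8.8
blue [121 126] 412 ztop 10 c [ 612.8 -296.1] size [ 55.9 112.2] ang 8.7
blue [388 232] 632 ztop 10 c [476.1 283.6] size [66.2 74.9] ang 2.6
blue [337 278] 910 ztop 10 c [608.  282.7] size [70.6 68.7] ang 9.8
red [164  63] 2617 ztop 45 c [ 450.9 -285.2] size [132.5 132.8] ang 89.0
black [138   0] 1756 ztop 274 c [ 524.  -284.3] size [29.1 73. ] ang 76.9
black [193  79] 444 ztop 58 c [ 452.5 -283.8] size [35.2 36.8] ang 68.2
white [258 220] 225 ztop 53 c [630.6  82.1] size [31.  27.9] ang 43.4
white [191 268] 1036 ztop 9 c [751.9  75.6] size [49.5 95.6] ang 88.8
```

View pics/scene9.png

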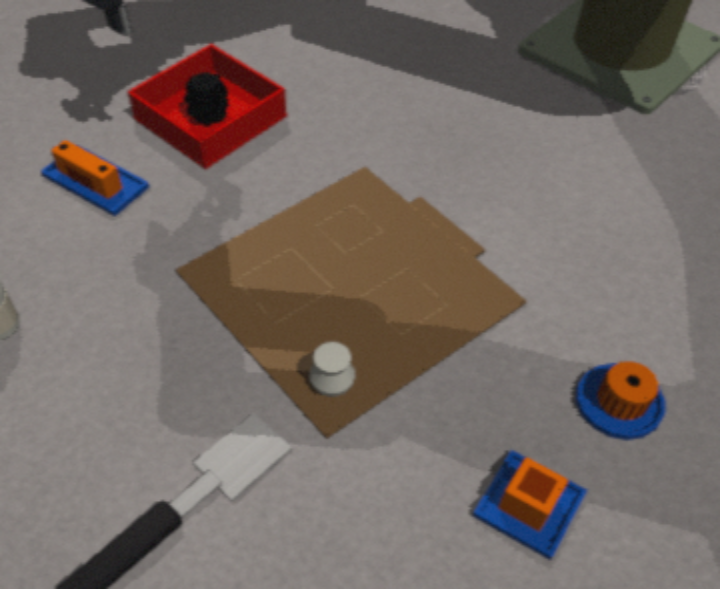

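The scene view shows the pull, cap and knob upright inside their own trays at (85,168), (535,492) and (630,390). The lump is in the red box at (207,97) and the vase is untouched at (331,367). Handing in after a short settle.

```bash
python3 -m creep '[-1,0,0,0,0,-1,0,0,0,0,-1,0,0,0,0]'; python3 -c "
from plant import manip
print(manip.finish_job())"
```

```text
t: 24.55
tcp_pos: [0.4951, -0.298, 0.1652]
ee_rot: [0.001, 0.998, 0.065, 0.001]
force: [0.3, 0.5, -1.1]
grip_width: 0.0858
the job is handed in; nothing more can be done
None
```

The job is done and handed in at about 24.6 s of the 99 s allowed. The black lump went into the red scrap box first. Then the knob, cap and pull each went upright into the round, square and oblong tray.

In the last camera check, the top and scene views agreed to about 1 mm on all three prints:
- **Prints:** they stand within about 5 mm of their tray centres, well inside the rims. Each top is level with or up to 2 mm below its height on the plate, as expected with the tray floor 1 mm lower.
- **Turn:** the cap and the pull are aligned with their trays to within about 1°.
- **Lump:** it stands in the middle of the scrap box.
- **Vase:** it has not moved, within about 1.5 mm of measuring noise.
- **Robot:** the gripper was open about 16 cm above the bench and touching nothing.

Three readings were off but not real faults. The top view merged the red box with another red area, and the scene view showed part of the round tray hidden behind the knob. The other camera gave the original position each time. The top view's colour mask never picked out the vase, so its position comes from the scene view alone.

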